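Unlock the rotary table and index the hub by three turns of the handwheel

TASK

The hub on the rotary table has to be brought round to its next hole. Squeeze the spring trigger of the lock carriage over to its post so that the pawl lifts, draw the carriage all the way out to its stop and let go; then crank the handwheel exactly three full turns clockwise (as seen looking at the wheel face), so that the crank handle ends where it began, and let go. Do not crank while the lock is in, and leave the wrench, the socket and the can where they are.

Things in the scene. Friction and masses are not known exactly. Their poses are not given: they have to be found in the camera images.
- indexer: Fixed worm rotary table; origin at cart height under the turntable's middle, z up. Grey base 200 x 200 x 50 mm; steel turntable of 160 mm diameter, top 96 mm high, ten rim lugs, on it a five-hole hub 136 mm high. Gear head with handwheel on the +y side; rail with the lock carriage (70 mm wide, 16 mm high, to y = -250 mm) on the -y side. 15 handwheel turns = 1 table turn
- turntable (a joint): angle of the turntable in rad, growing clockwise seen from above; handwheel angle / 15. It cannot be turned by hand
- handwheel (a joint): angle of the handwheel in rad, growing clockwise as seen looking at its face (from the handle's side); 2 pi = 1 turn; it starts anywhere between -2.5 and 2.5 and stays where it is left; about 0.12 N m of friction. While the lock is in, rim lugs hit the carriage's nose in less than a turn
- wheel_center (a point): Centre of the handwheel (rim 130 mm over all, 14 mm thick), at the indexer's (-50, 135, 105) mm. Its z axis is the wheel's axis, pointing out of the face: it leans 35 degrees from vertical towards the indexer's -x (the robot's side). Its x axis points to the crank handle and turns with the wheel
- crank_top (a point): Middle of the free end of the crank handle, a black cylinder of 24 mm diameter, 58 mm long, parallel to the wheel's axis, 55 mm from it, its free end 68 mm above wheel_center along the axis (= the point's z). It spins freely about its own axis, so a hand holding it need not turn
- lockbar (a joint): how far the lock carriage is drawn out, in m: 0 = nose between the table's lugs, 0.060 = out at its stop. It slides along the indexer's -y, friction about 2 N. A spring pawl holds it in the rack teeth (12 mm pitch) unless the trigger is squeezed
- post_top (a point): middle of the top of the carriage's fixed upright post (24 mm in x, 10 mm thick in y, top 87 mm high, free above 34 mm); at the indexer's (0, -181, 87) mm when the carriage is home. A riser with the nose, 94 mm high, stands 61 to 73 mm from it on the table's side (+y)
- trigger_top (a point): middle of the top of the spring trigger, an aluminium plate 24 mm wide, 8 mm thick, 87 mm high, standing 31 mm (centre to centre) from the post on the table's side (+y); post and trigger together measure 40 mm along y. It hinges 22 mm above the cart; its top moves towards the post (-y)
- trigger (a joint): angle of the trigger in rad: 0 = released, 0.42 = squeezed to its stop beside the post (pawl clear above about 0.3). Takes about 4 to 8 N near its top; it springs back. Fingers squeezing across y with the pads some 65 mm high end 23 mm apart
- wrench: loose 200 mm open-ended wrench lying flat on the cart, bystander
- socket: loose impact socket standing on the cart, 50 mm diameter, 85 mm tall, origin at its foot, bystander
- can: loose spray can standing on the cart, 66 mm diameter, 150 mm tall, origin at its foot, bystander

How it is judged (in metres and radians):
On the way, in this order (a step that is already met when the one before it is completed fails the run):
1. the lock carriage is drawn out to its stop (value of joint lockbar above 0.054 m), for 0.2 s.
2. with the carriage out, the handwheel is cranked on clockwise through its turns (value of joint lockbar above 0.05 m and value of joint handwheel above 13 rad), for 0.1 s.
At the end, for the whole second after the job is handed in: the handwheel stands exactly three turns clockwise of its start, the crank handle within 15 mm (about 15 degrees) of where it began, at rest; the lock carriage is out by at least 50 of its 60 mm with the trigger released (value of joint handwheel between 15.8 and 22 rad and distance of crank_top from where it was at the start of the episode below 0.015 m and velocity of joint handwheel between -0.05 and 0.05 rad/s and value of joint lockbar above 0.05 m and value of joint trigger below 0.3 rad); the robot touches nothing.
It fails at once if the handwheel is cranked (handle moved over 25 mm) while the lock carriage is still in (value of joint lockbar below 0.045 m and distance of crank_top from where it was at the start of the episode above 0.025 m).
It fails at once if a bystander is pushed more than 30 mm (distance of any of wrench, socket, can from where it was at the start of the episode above 0.03 m).
It also fails if it takes over 72 s, if anything falls off the work surface, if the arm or the gripper's body presses on something with over 40 N, if the wrist force passes 120 N, or if a joint passes its speed limit or range.

ROBOT

A 6-joint arm with a two-finger parallel gripper is mounted at the origin on the work surface. World frame = base frame: x ahead of the robot, y to its left, z up, the work surface at z = 0. Lengths are in mm, angles in rad, forces in N, time in s.
With the tool pointing down it reaches from about 400 to 925 mm from the base axis. Payload 3.4 kg.
Tool frame: the origin (TCP) lies midway between the tips of the shut fingers; the grasp point (between the pads) lies 19 mm behind it (manip.grip_depth is the distance from the TCP to the grasp point, in mm); z points along the fingers, y is the line along which they close (so a half turn about z gives the same grasp; the last joint's range is limited). The gripper opens to 85 mm and grips with 20 to 120 N. Pads are 22 mm wide; open, the fingers measure 114 mm over their backs; the gripper's body (76 mm by 85 mm) begins 54 mm behind the grasp point. The pads swing forward as they close: fully open they stand 13 mm farther back than shut.
Start: joints at [1.264, 0.307, 1.506, -0, 1.328, -0.073], TCP at [133.237, 559.356, 200.505] pointing down, gripper open.
Joint ranges: [-3.12, 3.12], [-1.05, 2.28], [0.14, 2.33], [-1.42, 4.57], [0.1, 2.73], [-2.68, 2.68]. Speed limits (rad/s): [2.57, 2.57, 3.14, 3.14, 3.14, 3.14].

INTERFACE

Orientations are given as a rotation vector (axis times angle).
In Python, from workcell import manip gives the robot as it stands.
- The arm moves only by the shell command python3 nudge.py FILE [FORCE], which reads ROWS from the file FILE. ROWS is 1 to 8 rows, parted by a bar, with the numbers parted by commas; each row has 5 numbers: the opening from 0.0 (shut) to 1.0 (fully open), then dx, dy, dz in mm, then a turn about the tool's z in rad; each row shifts and turns the commanded pose from where the row before left it, along the tool's axes as they then stand; what a row does not reach is not made up. A row lasts 1/12 s, in which the tool goes at most 41.7 mm and 0.125 rad, less where a joint would pass 70% of its speed; a pose out of reach is approached as far as the arm can. The fingers move at their own pace and stop on an object; FORCE is the grip in N (left out, the last holds). Time passes only in rows, so rows that do not move let the fingers close. It prints the time, the measured TCP pose, the force, the opening and the grip force at its end. Input that does not fit is refused with a message, and nothing moves.
- manip.get_obs(): the state, without advancing time (a new reading comes with each control period).
- manip.grab_frame(name): name is "scene" or "top"; returns the picture (420x560x3 uint8, red, green, blue); there is no depth.
- manip.camera_model(name): a dict with "vfov" (degrees; the focal length in pixels is half the picture's height over the tangent of half this angle, whatever the lens; pixels are square), "cx", "cy" (the principal point, pixels), "R" (3x3) and "t" (3): a world point X has camera coordinates R X + t. Camera axes: x right, y down, z forward; pixel columns grow to the right and rows downward; lengths in mm; the calibration is good to about 2 mm. A picture is of the moment at which its call begins. camera_model takes no time and is no camera call.
- manip.job_done(): hands the job in; it is judged then, once.
The state is a dict: "clock": time; "q": joint angles; "qd": joint speeds; "joint_efforts": joint torques, N m; "tool_pos": TCP position; "eef_rot": TCP orientation; "contact_force": force on the tool from outside, world axes, zero at the start; "ft_torque": the same for the moment, N m; "width": opening from 0.0 (shut) to 1.0 (fully open); "gripper_force": force on a finger pad.
Only numpy, scipy, OpenCV 4.12 (cv2) and the standard library are available. Lean on these libraries where they do the work, as an engineer would, in place of code of your own. Each camera call takes 0.05 s, during which the arm holds its last target. There are 200 camera calls.

## Working session

There is one attempt and no reset: what is moved stays moved. The work goes in short steps, Python scripts to look and compute and a shell command to move; the robot and the scene stay as the last step left them, time stands still between calls to the robot, and variables do not carry over. Pictures are saved under pics/ and viewed, at most 10 in all, crops included, and the job is handed in when it is done.

```bash
ls; mkdir -p pics; python3 - <<'E'
from workcell import manip
import cv2
for n in("scene","top"):
    cv2.imwrite(f"pics/{n}0.png",manip.grab_frame(n)[:,:,::-1]); m=manip.camera_model(n); print(n,m)
print(manip.get_obs())
E
```

```text
nudge.py
pics
workcell.py
scene {'vfov': 45.361076540064175, 'cx': 283.00983935775434, 'cy': 207.43161937977777, 'R': array([[ 0.37672565,  0.92628417, -0.00868472],
       [ 0.79084769, -0.32649619, -0.5176487 ],
       [-0.48232532,  0.18814325, -0.85554918]]), 't': array([-102.43386395, -433.51487681, 1567.52646074])}
top {'vfov': 53.47653276407216, 'cx': 289.14391749818105, 'cy': 207.12205540372895, 'R': array([[ 0.01011498, -0.99941921, -0.03254112],
       [-0.99542509, -0.0069719 , -0.09529053],
       [ 0.09500831,  0.03335611, -0.99491748]]), 't': array([ -99.44341531,  567.50756079, 1135.79138948])}
{'clock': 0.1, 'q': array([ 1.26349831e+00,  3.07519125e-01,  1.50751486e+00,  3.72812607e-06,
        1.32839075e+00, -7.35324268e-02]), 'qd': array([ 0.0001458 , -0.00171806, -0.00197991, -0.00047747,  0.00118213,
       -0.00111344]), 'joint_efforts': array([ 5.20312369e-04, -4.58528316e+01, -2.52608818e+01, -2.33437013e-04,
        5.59938548e-03,  1.95733332e-05]), 'tool_pos': array([133.03417794, 558.71838101, 199.67172464]), 'eef_rot': array([-3.66323023e-01, -3.11980816e+00,  2.82443332e-03]), 'contact_force': array([-0.26241699,  0.37873301,  0.00905612]), 'ft_torque': array([-0.03603051,  0.05532869,  0.01381566]), 'gripper_force': 0.0, 'width': 0.9985731837320512}
```

View pics/scene0.png

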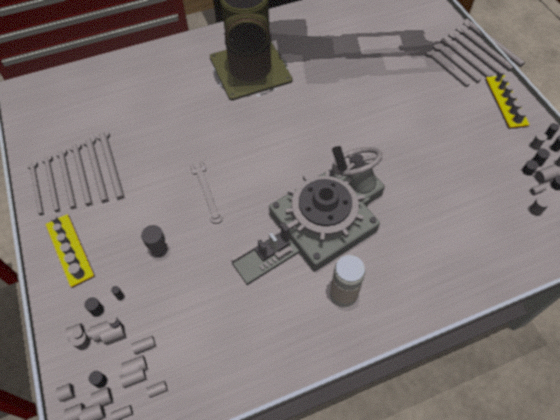

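View pics/top0.png

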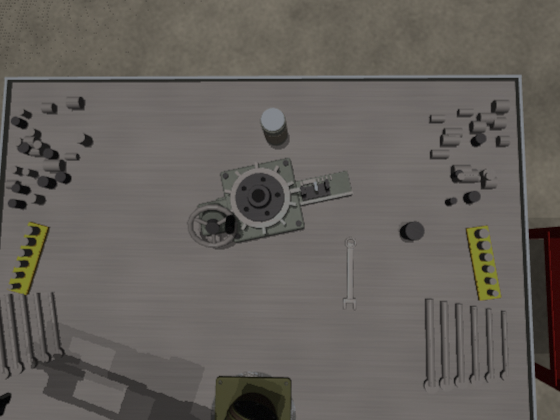

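The scene picture shows the indexer around (325,205), with the handwheel at (360,165), black crank handle at (340,158), carriage at (270,245), can at (348,280), socket at (154,240) and wrench at (207,190). In the top picture the turntable is at (260,196), the wheel at (214,225), the handle at (231,224) and the carriage at (320,187). I'll zoom in on both.

```bash
python3 - <<'E'
import cv2
a=cv2.imread("pics/top0.png")[145:255,180:360]; cv2.imwrite("pics/topc.png",cv2.convertScaleAbs(cv2.resize(a,None,fx=4.4,fy=4.4,interpolation=cv2.INTER_CUBIC),alpha=1.5,beta=10))
a=cv2.imread("pics/scene0.png")[140:285,225:395]; cv2.imwrite("pics/scc.png",cv2.convertScaleAbs(cv2.resize(a,None,fx=4,fy=4,interpolation=cv2.INTER_CUBIC),alpha=1.5,beta=10))
E
```

```text
(no output)
```

View pics/topc.png

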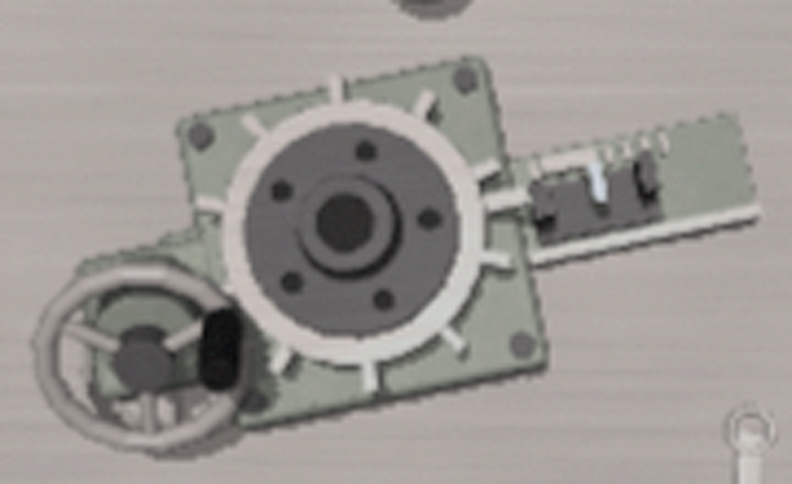

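View pics/scc.png

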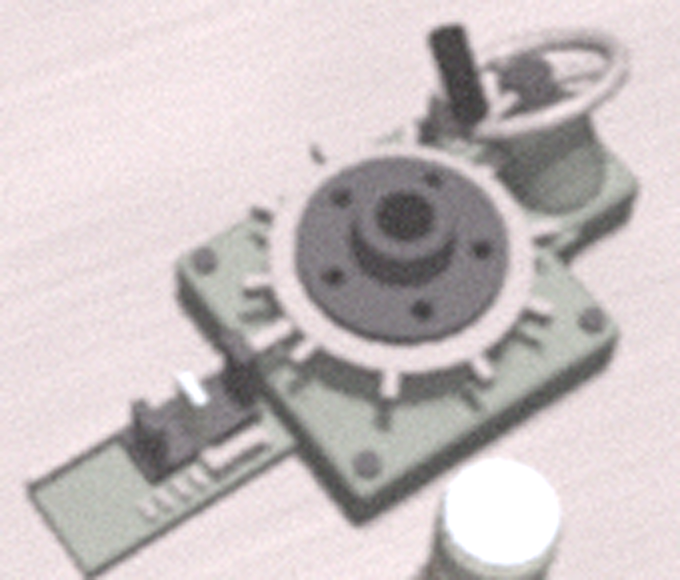

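The top crop shows the base's top corners at crop pixels (180,122), (488,58), (548,362) and (250,425), and the hub hole at (345,222). The handle runs from (218,315) to (220,385), the post is at (648,175) and the trigger at (598,180). The scene crop shows base corners at (180,268), (362,498) and (617,330), the handle's free end at (447,32), and the rail end at (28,490) and (90,572).

```bash
cat > h.py <<'E'
import numpy as np
from workcell import manip
from scipy.spatial.transform import Rotation as Ro
C={'top':(180,145,4.4),'scene':(225,140,4.)}
def ray(n,u,v,crop=True):
    m=manip.camera_model(n)
    if crop:
        a,b,s=C[n]; u=a+(u+.5)/s-.5; v=b+(v+.5)/s-.5
    f=210/np.tan(np.radians(m['vfov']/2)); R=np.array(m['R']);t=np.array(m['t'])
    return -R.T@t, R.T@np.array([(u-m['cx'])/f,(v-m['cy'])/f,1])
def onz(n,u,v,z,crop=True):
    o,d=ray(n,u,v,crop); return o+d*(z-o[2])/d[2]
def proj(n,X):
    m=manip.camera_model(n);f=210/np.tan(np.radians(m['vfov']/2))
    c=np.array(m['R'])@X+np.array(m['t']); return np.array([m['cx']+f*c[0]/c[2],m['cy']+f*c[1]/c[2]])
def tri(*rs):
    A=0;b=0
    for o,d in rs:
        d=d/np.linalg.norm(d);P=np.eye(3)-np.outer(d,d);A=A+P;b=b+P@o
    X=np.linalg.solve(A,b); return X,[np.linalg.norm((np.eye(3)-np.outer(d,d)/(d@d))@(X-o)) for o,d in rs]
E
python3 - <<'E'
from h import *
np.set_printoptions(precision=1,suppress=True)
# indexer-frame pts; top image: up = +x, right = -y
L=[('top',180,122,(100,100,50)),('top',488,58,(100,-100,50)),('top',548,362,(-100,-100,50)),('top',250,425,(-100,100,50)),('top',345,222,(0,0,136)),('top',355,230,(0,0,96)),
('scene',180,268,(-100,-100,50)),('scene',362,498,(100,-100,50)),('scene',617,330,(100,100,50)),('scene',402,247,(0,0,96)),('scene',405,213,(0,0,136))]
W=np.array([onz(n,u,v,p[2]) for n,u,v,p in L]);P=np.array([p for *_,p in L],float)
for s in('top','scene','both'):
    k=[i for i,l in enumerate(L) if s in(l[0],'both')]
    a,b=P[k,:2],W[k,:2];ac,bc=a-a.mean(0),b-b.mean(0)
    yaw=np.arctan2((ac[:,0]*bc[:,1]-ac[:,1]*bc[:,0]).sum(),(ac*bc).sum())
    R=np.array([[np.cos(yaw),-np.sin(yaw)],[np.sin(yaw),np.cos(yaw)]]);o=b.mean(0)-R@a.mean(0)
    print(s,'yaw %.4f'%yaw,o,'res',(b-a@R.T-o).tolist() if s=='both' else '')
T=lambda p:np.r_[o+R@np.array(p[:2]),p[2]]
w=T((-50,135,105));ax=np.r_[R@np.array([-np.sin(.6109),0]),np.cos(.6109)]
print('wheel',w,'axis',ax,'post',T((0,-181,87)),'trig',T((0,-150,87)))
ct,e=tri(ray('top',219,375),ray('scene',447,32));print('crank tri',ct,e,'h',(ct-w)@ax,'rad',np.linalg.norm((ct-w)-((ct-w)@ax)*ax))
# from scene ray cut with plane at 68 along axis
for n,u,v in(('scene',447,32),('top',219,377)):
    oo,d=ray(n,u,v);X=oo+d*(((w+68*ax)-oo)@ax)/(d@ax);r=X-w-68*ax;print(n,X,np.linalg.norm(r))
for n in C:
    a,b,s=C[n]
    for q in(w,T((0,-181,87)),T((0,-150,87)),T((-35,-250,16)),T((35,-250,16))): print(n,(proj(n,q)-[a,b]+.5)*s-.5)
E
```

```text
top yaw 0.2201 [587.4 -22. ] res 
scene yaw 0.2254 [589.1 -20.6] res 
both yaw 0.2235 [588.2 -21.4] res [[-2.290919798779214, -2.991234617811287], [-5.183636052163251, -1.1124867333248858], [-0.3734042106353854, 4.365439992592243], [3.4868080212952464, -7.047659269518377], [-0.27539098566319353, 2.2473282803955783], [-0.07945554296247792, 0.5456211137430529], [8.961856988706813, 4.013772241212948], [-0.4333446813180899, 0.4638048447204568], [0.7444093960062901, -5.787922189231651], [-2.888778188219817, 3.3610067146143763], [-1.668144946266807, 1.9423296226075593]]
wheel [509.5  99.2 105. ] axis [-0.6 -0.1  0.8] post [ 628.3 -197.9   87. ] trig [ 621.4 -167.6   87. ]
crank tri [498.   46.1 168.3] [np.float64(0.1526356285659679), np.float64(0.15263562856596283)] h 65.04222023440215 rad 52.259829320162574
scene [502.2  43.8 174.4] 57.5976116716654
top [496.8  45.5 171. ] 52.723400153280615
top [148.6 359.1]
top [651.4 167.2]
top [600.9 178.2]
top [762.8 214.2]
top [738.  108.4]
scene [523.6  82.7]
scene [146.8 415.8]
scene [191.4 388.2]
scene [ 24.4 486.3]
scene [ 87.4 575.2]
```

```bash
cat >> h.py <<'E'
Y0=.2235;Ri=Ro.from_euler('z',Y0);O=np.array([588.2,-21.4,0])
def w2i(X): return Ri.inv().apply(np.asarray(X)-O)
def i2w(X): return O+Ri.apply(X)
def st(*targets):
    np.set_printoptions(precision=1,suppress=True)
    o=manip.get_obs();R=Ro.from_rotvec(o['eef_rot']);ty=R.apply([0,1,0])
    print('t %.2f'%o['clock'],'tcp idx',w2i(o['tool_pos']),'yaw err of tool y %.4f'%(np.arctan2(-ty[0],ty[1])-Y0),'F idx',Ri.inv().apply(o['contact_force']),'w %.3f g %.1f'%(o['width'],o['gripper_force']))
    for T in targets: print('to',T,'tool d',R.inv().apply(i2w(np.array(T,float))-o['tool_pos']))
E
echo '1,0,0,-30,-0.114 | 1,0,0,-30,-0.114 | 1,0,0,0,-0.114 | 1,0,0,0,-0.114 | 1,0,0,0,0' > mv.in && python3 nudge.py mv.in
python3 -c "
from h import *
st(w2i([500,330,255]),(0,-170.5,140))
print(i2w([0,-170.5,140]))"
```

```text
clock: 0.52
tool_pos: [133.2, 559.4, 260.8]
eef_rot: [-0.353, 3.122, 0.001]
contact_force: [-0.0, -0.8, -0.9]
width: 0.999
gripper_force: 0.0
t 0.52 tcp idx [-314.9  667.2  260.8] yaw err of tool y 0.0015 F idx [-0.2 -0.8 -0.9] w 0.999 g 0.0
to [ -8.1 362.2 255. ] tool d [-306.4 -305.4    5.7]
to (0, -170.5, 140) tool d [-313.7 -838.2  120.5]
[ 626.  -187.7  140. ]
```

```bash
echo '0.9,-28,-28,0,0 | 0.8,-28,-28,0,0 | 0.7,-28,-28,0,0 | 0.7,-28,-28,0,0 | 0.7,-28,-28,0,0 | 0.7,-28,-28,0,0 | 0.7,-28,-28,0,0 | 0.7,-28,-28,0,0' > mv.in && python3 nudge.py mv.in && echo '0.7,-28,-28,0,0 | 0.7,-28,-28,0,0 | 0.7,-28,-28,0,0 | 0.7,-2,-38,0,0 | 0.7,-2,-38,0,0 | 0.7,-2,-38,0,0 | 0.7,0,-38,0,0 | 0.7,0,-38,0,0' > mv.in && python3 nudge.py mv.in && echo '0.7,0,-38,0,0 | 0.7,0,-38,0,0 | 0.7,0,-38,0,0 | 0.7,0,-38,0,0 | 0.7,0,-38,0,0 | 0.7,0,-38,0,0 | 0.7,0,-38,0,0 | 0.7,0,-38,0,0' > mv.in && python3 nudge.py mv.in && echo '0.7,0,0,0,0 | 0.7,0,0,0,0 | 0.7,0,0,0,0' > mv.in && python3 nudge.py mv.in
python3 -c "
from h import *
st((0,-170.5,120),(0,-170.5,46))"
```

```text
clock: 1.18
tool_pos: [402.0, 388.6, 259.8]
eef_rot: [0.343, -3.122, 0.001]
contact_force: [0.2, 1.2, 0.4]
width: 0.699
gripper_force: 0.0
clock: 1.85
tool_pos: [549.0, 140.9, 259.5]
eef_rot: [0.343, -3.121, 0.0]
contact_force: [0.4, -0.0, -0.3]
width: 0.701
gripper_force: 0.0
clock: 2.52
tool_pos: [615.8, -155.5, 259.5]
eef_rot: [0.342, -3.121, -0.001]
contact_force: [0.4, -0.4, 1.1]
width: 0.703
gripper_force: 0.0
clock: 2.77
tool_pos: [615.5, -153.5, 259.4]
eef_rot: [0.344, -3.121, -0.003]
contact_force: [-0.7, 0.6, 0.0]
width: 0.695
gripper_force: 0.0
t 2.77 tcp idx [  -2.6 -134.9  259.4] yaw err of tool y -0.0042 F idx [-0.6  0.7  0. ] w 0.695 g 0.0
to (0, -170.5, 120) tool d [ -3.  -35.9 139.3]
to (0, -170.5, 46) tool d [ -3.2 -36.  213.3]
```

```bash
echo '0.7,-1.5,-18,0,0 | 0.7,-1.5,-18,0,0 | 0.7,0,0,35,0 | 0.7,0,0,35,0 | 0.7,0,0,35,0 | 0.7,0,0,34,0 | 0.7,0,0,0,0 | 0.7,0,0,0,0' > mv.in && python3 nudge.py mv.in 
python3 -c "
from h import *
import cv2
st((0,-170.5,46))
a=manip.grab_frame('scene')[190:290,200:340,::-1]
b=manip.grab_frame('top')[150:230,260:372,::-1]
f=lambda a:cv2.convertScaleAbs(cv2.resize(a,(560,400) if a.shape[0]==100 else (560,400),interpolation=cv2.INTER_CUBIC),alpha=1.5,beta=10)
import numpy as np
cv2.imwrite('pics/g1.png',cv2.resize(np.hstack([f(a),f(b)]),(800,286)))"
```

```text
clock: 3.43
tool_pos: [625.9, -187.8, 119.7]
eef_rot: [0.348, -3.118, -0.003]
contact_force: [0.9, 0.4, 0.6]
width: 0.7
gripper_force: 0.0
t 3.43 tcp idx [  -0.2 -170.6  119.7] yaw err of tool y -0.0011 F idx [1.  0.2 0.6] w 0.700 g 0.0
to (0, -170.5, 46) tool d [-0.5 -0.1 73.7]
```

View pics/g1.png

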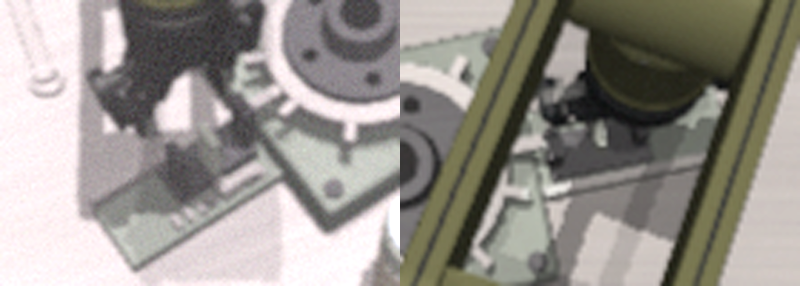

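The left half shows the fingers at (150,125) and (240,120), straddling the post and trigger above the carriage. In the top view on the right, the arm partly hides them. I'll go down carefully.

```bash
echo '0.7,0,0,12,0 | 0.7,0,0,12,0 | 0.7,0,0,6,0 | 0.7,0,0,6,0 | 0.7,0,0,6,0 | 0.7,0,0,0,0' > mv.in && python3 nudge.py mv.in 40
python3 -c "
from h import *
st((0,-170.5,46))"
```

```text
clock: 4.03
tool_pos: [626.1, -187.8, 77.9]
eef_rot: [0.348, -3.12, -0.002]
contact_force: [-0.4, 0.9, -0.8]
width: 0.698
gripper_force: 0.0
t 4.03 tcp idx [   0.  -170.7   77.9] yaw err of tool y -0.0013 F idx [-0.2  1.  -0.8] w 0.698 g 0.0
to (0, -170.5, 46) tool d [-0.   0.2 31.9]
```

```bash
echo '0.7,0,0,10,0 | 0.7,0,0,10,0 | 0.7,0,0,6,0 | 0.7,0,0,6,0 | 0.7,0,0,0,0 | 0.7,0,0,0,0' > mv.in && python3 nudge.py mv.in; echo '0.5,0,-1,0,0 | 0.45,0,-1,0,0 | 0.4,0,-1,0,0 | 0.35,0,-1,0,0 | 0.3,0,0,0,0 | 0.2,0,0,0,0 | 0.2,0,0,0,0 | 0.2,0,0,0,0' > mv.in && python3 nudge.py mv.in 40
python3 -c "
from h import *
st((0,-174.5,46))"
```

```text
clock: 4.53
tool_pos: [626.7, -188.0, 46.8]
eef_rot: [0.348, -3.121, -0.001]
contact_force: [0.1, 0.6, 0.4]
width: 0.701
gripper_force: 0.0
clock: 5.2
tool_pos: [628.6, -193.3, 48.0]
eef_rot: [-0.348, 3.121, -0.003]
contact_force: [-1.0, -0.7, 4.7]
width: 0.202
gripper_force: 5.6
t 5.20 tcp idx [   1.3 -176.6   48. ] yaw err of tool y -0.0013 F idx [-1.1 -0.5  4.7] w 0.202 g 5.6
to (0, -174.5, 46) tool d [1.3 2.1 2. ]
```

```bash
echo '0,0,0,0,0 | 0,0,0,0,0 | 0,0,0,0,0 | 0,0,0,0,0' > mv.in && python3 nudge.py mv.in 40
python3 -c "
from h import *
import cv2
st((0,-174.5,46))
a=manip.grab_frame('scene')[190:280,225:345,::-1]
cv2.imwrite('pics/g2.png',cv2.convertScaleAbs(cv2.resize(a,(800,600),interpolation=cv2.INTER_CUBIC),alpha=1.5,beta=10))"
```

```text
clock: 5.53
tool_pos: [628.9, -194.1, 48.1]
eef_rot: [-0.348, 3.121, -0.005]
contact_force: [-0.7, -5.8, 4.7]
width: 0.141
gripper_force: 37.1
t 5.53 tcp idx [   1.4 -177.5   48.1] yaw err of tool y -0.0013 F idx [-2.  -5.5  4.7] w 0.141 g 37.1
to (0, -174.5, 46) tool d [1.4 3.  2.1]
```

View pics/g2.png

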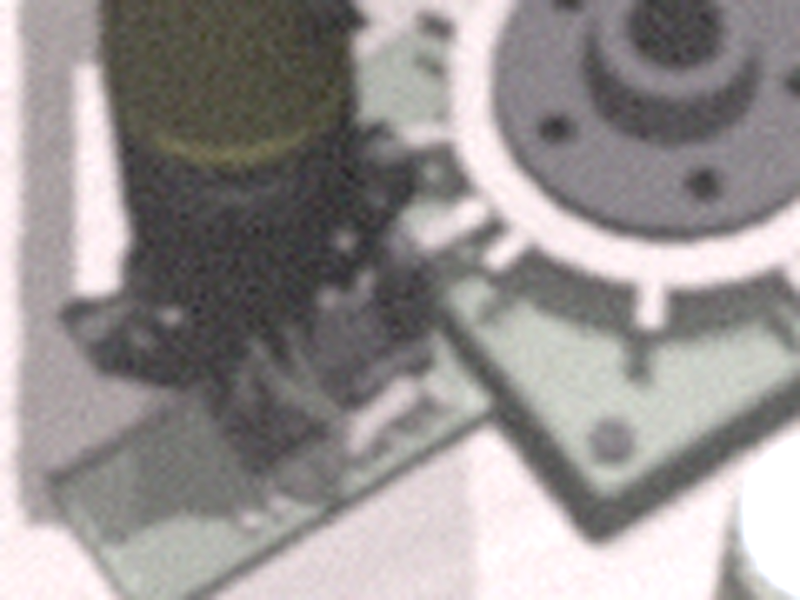

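The crop shows a thin bright plate edge leaning from about (320,410) up to (260,340), just right of the dark finger. I'll check that against the geometry for a squeezed and a released trigger.

```bash
python3 -c "
from h import *
np.set_printoptions(precision=0,suppress=True)
g=lambda p:((proj('scene',i2w(np.array(p,float)))-[225,190]+.5)*[800/120,600/90]-.5)
for nm,x,y,z in(('post',0,-181,0),):
  for xx in(-12,12):
    print('post +y face',xx,g((xx,-176,87)),g((xx,-176,34)),'-y face',g((xx,-186,87)),g((xx,-186,34)))
for a in(0,.2,.42):
  for xx in(-12,12):
    print('trig',a,xx,g((xx,-150-65*np.sin(a),22+65*np.cos(a))),g((xx,-150,34)))
print('riser',g((0,-114,94)),g((0,-114,20)))
o=manip.get_obs();t=w2i(o['tool_pos'])
print('tcp',g(t),'grasp',g(t+[0,0,19]))
"
```

```text
post +y face -12 [238. 327.] [245. 396.] -y face [214. 342.] [221. 410.]
post +y face 12 [276. 378.] [282. 445.] -y face [252. 393.] [259. 460.]
trig 0 -12 [300. 289.] [304. 359.]
trig 0 12 [339. 339.] [342. 407.]
trig 0.2 -12 [269. 310.] [304. 359.]
trig 0.2 12 [308. 360.] [342. 407.]
trig 0.42 -12 [237. 336.] [304. 359.]
trig 0.42 12 [276. 386.] [342. 407.]
riser [404. 252.] [405. 349.]
tcp [260. 408.] grasp [258. 384.]
```

```bash
echo '0,0,-2,0,0 | 0,0,-2,0,0 | 0,0,-2,0,0 | 0,0,-2,0,0 | 0,0,0,0,0 | 0,0,0,0,0' > mv.in && python3 nudge.py mv.in 40
python3 -c "
from h import *
st((0,-174.5,46))"
```

```text
clock: 6.08
tool_pos: [629.9, -199.2, 48.1]
eef_rot: [-0.348, 3.122, 0.002]
contact_force: [-1.1, -0.1, 7.6]
width: 0.138
gripper_force: 36.5
t 6.08 tcp idx [   1.3 -182.6   48.1] yaw err of tool y -0.0017 F idx [-1.1  0.1  7.6] w 0.138 g 36.5
to (0, -174.5, 46) tool d [1.3 8.1 2.1]
```

```bash
echo '0,0,-2,0,0 | 0,0,-2,0,0 | 0,0,-2,0,0 | 0,0,-2,0,0 | 0,0,0,0,0 | 0,0,0,0,0' > mv.in && python3 nudge.py mv.in 40
python3 -c "
from h import *
st((0,-174.5,46))"
```

```text
clock: 6.58
tool_pos: [631.6, -207.0, 48.1]
eef_rot: [-0.348, 3.122, 0.002]
contact_force: [-1.6, -0.5, 7.2]
width: 0.143
gripper_force: 36.6
t 6.58 tcp idx [   1.2 -190.6   48.1] yaw err of tool y -0.0017 F idx [-1.7 -0.1  7.2] w 0.143 g 36.6
to (0, -174.5, 46) tool d [ 1.2 16.1  2.1]
```

```bash
echo '0,0,-6,0,0 | 0,0,-6,0,0 | 0,0,-6,0,0 | 0,0,-6,0,0 | 0,0,-6,0,0 | 0,0,0,0,0 | 0,0,0,0,0' > mv.in && python3 nudge.py mv.in 40
python3 -c "
from h import *
import cv2
st((0,-174.5,46))
a=manip.grab_frame('scene')[190:290,225:345,::-1]
cv2.imwrite('pics/g3.png',cv2.convertScaleAbs(cv2.resize(a,(720,600),interpolation=cv2.INTER_CUBIC),alpha=1.5,beta=10))"
```

```text
clock: 7.17
tool_pos: [638.3, -237.3, 48.1]
eef_rot: [-0.348, 3.122, -0.0]
contact_force: [-2.1, -1.2, 6.4]
width: 0.132
gripper_force: 37.7
t 7.17 tcp idx [   1.  -221.6   48.1] yaw err of tool y -0.0017 F idx [-2.3 -0.7  6.4] w 0.132 g 37.7
to (0, -174.5, 46) tool d [ 1.  47.1  2.1]
```

View pics/g3.png

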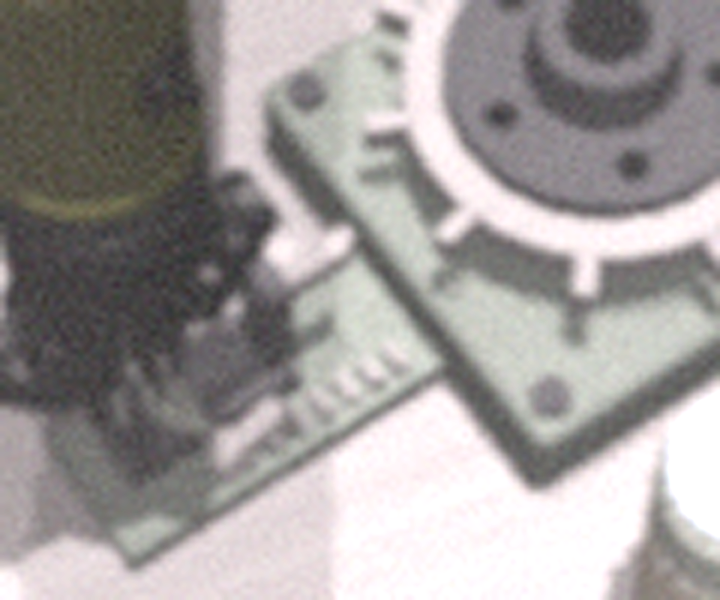

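The crop shows the carriage coming out with the hand: its riser at (265,310) is now well clear of the lugs and the rack teeth are exposed. I'll keep pulling until the stop.

```bash
echo '0,0,-4,0,0 | 0,0,-4,0,0 | 0,0,-4,0,0 | 0,0,-3,0,0 | 0,0,0,0,0' > mv.in && python3 nudge.py mv.in 40; echo '0,0,-2,0,0 | 0,0,-2,0,0 | 0,0,0,0,0 | 0,0,0,0,0 | 0,0,0,0,0' > mv.in && python3 nudge.py mv.in 40
python3 -c "
from h import *
st((0,-174.5,46))"
```

```text
clock: 7.63
tool_pos: [641.3, -251.3, 48.1]
eef_rot: [0.348, -3.122, -0.002]
contact_force: [-1.9, -0.4, 8.0]
width: 0.137
gripper_force: 37.2
clock: 8.05
tool_pos: [641.6, -252.8, 48.1]
eef_rot: [0.348, -3.121, -0.007]
contact_force: [-1.8, 4.6, 9.1]
width: 0.139
gripper_force: 36.9
t 8.05 tcp idx [   0.8 -237.5   48.1] yaw err of tool y -0.0016 F idx [-0.7  4.9  9.1] w 0.139 g 36.9
to (0, -174.5, 46) tool d [ 0.9 63.   2.3]
```

```bash
echo '0.2,0,1,0,0 | 0.4,0,1,0,0 | 0.5,0,1,0,0 | 0.6,0,2,0,0 | 0.65,0,2,0,0 | 0.7,0,1,0,0 | 0.7,0,0,0,0 | 0.7,0,0,0,0' > mv.in && python3 nudge.py mv.in
python3 -c "
from h import *
st((0,-230.5,200))"
```

```text
clock: 8.72
tool_pos: [640.8, -248.3, 47.4]
eef_rot: [-0.348, 3.122, -0.001]
contact_force: [-0.5, -0.5, 0.7]
width: 0.696
gripper_force: 0.0
t 8.72 tcp idx [   1.  -232.9   47.4] yaw err of tool y -0.0013 F idx [-0.6 -0.4  0.7] w 0.696 g 0.0
to (0, -230.5, 200) tool d [   1.     2.3 -152.6]
```

Clear of contact. Now I'll go up, look again, and re-measure the handle.

```bash
echo '0.7,0,1,-12,0 | 0.7,0,0,-20,0 | 0.7,0,0,-35,0 | 0.7,0,0,-40,0 | 0.7,0,0,-40,0 | 0.7,0,0,-40,0 | 0.7,0,-20,-30,0 | 0.7,0,-20,-20,0' > mv.in && python3 nudge.py mv.in
python3 -c "
from h import *
import cv2
a=manip.grab_frame('scene')[:,:,::-1];b=manip.grab_frame('top')[:,:,::-1]
cv2.imwrite('pics/s4raw.png',a);cv2.imwrite('pics/t4raw.png',b)
f=lambda a:cv2.convertScaleAbs(cv2.resize(a,(400,400),interpolation=cv2.INTER_CUBIC),alpha=1.5,beta=10)
cv2.imwrite('pics/g4.png',np.hstack([f(a[130:290,235:395]),f(b[180:260,180:260])]))
w=i2w(np.array([-50,135,105.]));ax=Ri.apply([-np.sin(.6109),0,np.cos(.6109)])
g=lambda n,p,c,s:np.round((proj(n,p)-c+.5)*s-.5)
for ph in np.radians(range(0,360,45)):
  e=Ri.apply([np.cos(.6109)*np.cos(ph),np.sin(ph),np.sin(.6109)*np.cos(ph)])
  print(round(np.degrees(ph)),*[ (g(n,w+58*e,c,s),g(n,w+55*e+68*ax,c,s)) for n,c,s in(('scene',[235,130],2.5),('top',[180,180],5))])
"
```

```text
clock: 9.38
tool_pos: [650.5, -286.1, 291.6]
eef_rot: [-0.35, 3.115, -0.008]
contact_force: [0.2, 0.4, 0.5]
width: 0.698
gripper_force: 0.0
0 (array([338.,  88.]), array([317.,  25.])) (array([137., 138.]), array([128., 212.]))
45 (array([359.,  65.]), array([338.,   4.])) (array([ 68., 184.]), array([ 59., 257.]))
90 (array([347.,  50.]), array([327., -10.])) (array([ 60., 257.]), array([ 51., 329.]))
135 (array([310.,  50.]), array([291.,  -8.])) (array([115., 314.]), array([106., 385.]))
180 (array([269.,  65.]), array([252.,   7.])) (array([200., 323.]), array([191., 394.]))
225 (array([247.,  87.]), array([230.,  27.])) (array([266., 281.]), array([258., 352.]))
270 (array([256., 104.]), array([238.,  42.])) (array([278., 209.]), array([269., 281.]))
315 (array([294., 105.]), array([274.,  41.])) (array([225., 149.]), array([216., 222.]))
```

View pics/g4.png

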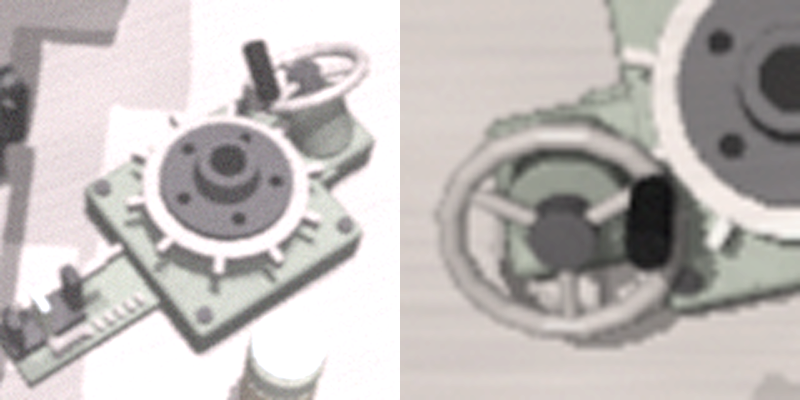

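The crop shows the carriage fully out, with the trigger standing free at (42,305). The handle's free end is at about (256,47) in the scene half and (649,247) in the top half. That puts the crank at about 292°, with the wheel centre matching the prediction to about 2 mm. Next I'll move over the handle.

```bash
python3 -c "
from h import *
st((-65,85,240))"
```

```text
t 9.48 tcp idx [   2.5 -276.1  291.5] yaw err of tool y -0.0039 F idx [ 0.9  0.2 -0.4] w 0.698 g 0.0
to (-65, 85, 240) tool d [ 69.3 361.4  47.4]
```

```bash
echo '0.7,7,36,0,0 | 0.7,7,36,0,0 | 0.7,7,36,0,0 | 0.7,7,36,0,0 | 0.7,7,36,0,0 | 0.7,7,36,0,0 | 0.7,7,36,0,0 | 0.7,7,36,0,0' > mv.in && python3 nudge.py mv.in; echo '0.7,7,36,0,0 | 0.7,6,36,0,0 | 0.7,0,0,25,0 | 0.7,0,0,25,0 | 0.7,0,0,0,0 | 0.7,0,0,0,0 | 0.7,0,0,0,0' > mv.in && python3 nudge.py mv.in
python3 -c "
from h import *
st((-65,85,144))"
```

```text
clock: 10.15
tool_pos: [529.0, -15.4, 284.1]
eef_rot: [0.347, -3.121, -0.001]
contact_force: [1.1, -0.2, 0.8]
width: 0.7
gripper_force: 0.0
clock: 10.73
tool_pos: [502.8, 50.0, 235.3]
eef_rot: [-0.348, 3.122, -0.0]
contact_force: [0.4, 0.3, 1.0]
width: 0.702
gripper_force: 0.0
t 10.73 tcp idx [-67.4  88.6 235.3] yaw err of tool y -0.0018 F idx [0.4 0.3 1. ] w 0.702 g 0.0
to (-65, 85, 144) tool d [-2.4 -3.6 91.3]
```

```bash
echo '0.7,-2,-3,20,0 | 0.7,0,0,20,0 | 0.7,0,0,15,0 | 0.7,0,0,15,0 | 0.7,0,0,10,0 | 0.7,0,0,11,0 | 0.7,0,0,0,0 | 0.7,0,0,0,0' > mv.in && python3 nudge.py mv.in 25;  python3 -c "
from h import *
st((-65,85,144))"; echo '0.5,0,0,0,0 | 0.4,0,0,0,0 | 0.35,0,0,0,0 | 0.3,0,0,0,0 | 0.25,0,0,0,0 | 0.2,0,0,0,0 | 0.15,0,0,0,0' > mv.in && python3 nudge.py mv.in 25
python3 -c "
from h import *
st((-65,85,144))"
```

```text
clock: 11.4
tool_pos: [505.7, 47.4, 144.0]
eef_rot: [-0.347, 3.122, -0.0]
contact_force: [-0.4, -0.3, 0.3]
width: 0.699
gripper_force: 0.0
t 11.40 tcp idx [-65.2  85.4 144. ] yaw err of tool y -0.0021 F idx [-0.4 -0.2  0.3] w 0.699 g 0.0
to (-65, 85, 144) tool d [-0.2 -0.4  0. ]
clock: 11.98
tool_pos: [505.5, 47.4, 144.1]
eef_rot: [-0.349, 3.121, -0.001]
contact_force: [-1.8, -1.4, 5.5]
width: 0.148
gripper_force: 3.8
t 11.98 tcp idx [-65.4  85.5 144.1] yaw err of tool y -0.0011 F idx [-2.  -0.9  5.5] w 0.148 g 3.8
to (-65, 85, 144) tool d [-0.4 -0.5  0.1]
```

```bash
echo '0,0,0,0,0 | 0,0,0,0,0 | 0,0,0,0,0' > mv.in && python3 nudge.py mv.in 30; python3 -c "
from h import *
st()
ph=np.radians(292-15*np.arange(25));a=np.radians(35)
e=55*np.c_[-np.cos(a)*np.cos(ph),np.sin(ph),-np.sin(a)*np.cos(ph)]
d=np.diff(np.round(e-e[0],1),axis=0)
for i in range(0,24,8): print(';'.join('0 %.1f %.1f %.1f 0'%tuple(r) for r in d[i:i+8]))"
```

```text
clock: 12.23
tool_pos: [505.3, 47.7, 144.1]
eef_rot: [-0.348, 3.122, -0.0]
contact_force: [-1.0, -0.3, 5.3]
width: 0.002
gripper_force: 2.7
t 12.23 tcp idx [-65.5  85.8 144.1] yaw err of tool y -0.0012 F idx [-1.  -0.1  5.3] w 0.002 g 2.7
0 11.4 -3.6 8.0 0;0 11.7 0.1 8.2 0;0 11.4 3.9 7.9 0;0 10.1 7.3 7.1 0;0 8.3 10.2 5.8 0;0 5.8 12.5 4.1 0;0 2.9 13.9 2.0 0;0 -0.1 14.3 0.0 0
0 -3.2 13.9 -2.2 0;0 -5.9 12.4 -4.2 0;0 -8.4 10.0 -5.9 0;0 -10.2 7.1 -7.2 0;0 -11.4 3.6 -7.9 0;0 -11.8 -0.1 -8.3 0;0 -11.3 -3.9 -7.9 0;0 -10.2 -7.3 -7.1 0
0 -8.2 -10.2 -5.8 0;0 -5.8 -12.5 -4.0 0;0 -2.9 -13.9 -2.1 0;0 0.1 -14.4 0.1 0;0 3.1 -13.8 2.2 0;0 6.0 -12.4 4.2 0;0 8.4 -10.0 5.8 0;0 10.2 -7.1 7.2 0
```

The fingers shut without the handle between them. I'll look.

```bash
python3 -c "
from h import *
import cv2
a=manip.grab_frame('scene')[:,:,::-1];b=manip.grab_frame('top')[:,:,::-1]
f=lambda a:cv2.convertScaleAbs(cv2.resize(a,(400,400),interpolation=cv2.INTER_CUBIC),alpha=1.6,beta=15)
cv2.imwrite('pics/g5.png',np.hstack([f(a[120:200,300:380]),f(b[180:260,180:260])]))
o=manip.get_obs();t=o['tool_pos']
g=lambda n,p,c,s:np.round((proj(n,p)-c+.5)*s-.5)
for n,c,s in(('scene',[300,120],5),('top',[180,180],5)): print(n,g(n,t,c,s),g(n,t+[0,0,19],c,s))
"
```

```text
scene [189. 181.] [192. 157.]
top [254. 239.] [248. 237.]
```

View pics/g5.png

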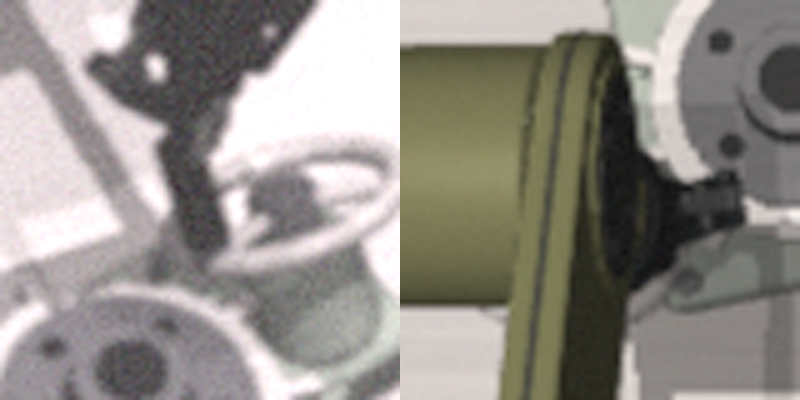

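The left half shows the handle from (178,145) to (207,250), standing in front (+x) of the shut fingers at about (205,140). I'll measure the handle's axis from masks in the arm-free pictures.

```bash
cat > hm.py <<'E'
from h import *
import cv2
def axis(n,img,pred):
    g=img.max(2).astype(int)
    u,v=proj(n,pred)
    th=45
    m=(g<th).astype(np.uint8);k,l,s,c=cv2.connectedComponentsWithStats(m,connectivity=4)
    ys,xs=np.nonzero(m);j=np.argmin((xs-u)**2+(ys-v)**2);i=l[ys[j],xs[j]]
    ys,xs=np.nonzero(l==i);(cx,cy),(w,h),an=cv2.minAreaRect(np.c_[xs,ys].astype(np.float32))
    P=np.c_[xs,ys].astype(float);mu=P.mean(0);d=np.linalg.svd(P-mu,full_matrices=False)[2][0]
    print(n,'n',len(xs),'bbox',s[i],'mean',mu,'dir',d,'size',w+1,h+1,'gray',np.percentile(g[l==i],[5,50,95]))
    return mu,d,len(xs)
def solve(imgs,pred):
    r={n:axis(n,imgs[n],pred) for n in imgs}
    X,e=tri(*[ray(n,*r[n][0],False) for n in r])
    N=[]
    for n in r:
        o,a=ray(n,*r[n][0],False);_,b=ray(n,*(r[n][0]+10*r[n][1]),False);N.append(np.cross(a,b))
    ax=np.cross(*N);ax/=np.linalg.norm(ax);ax*=np.sign(ax[2])
    print('centroid idx',w2i(X),'miss',e,'axis idx',Ri.inv().apply(ax));return w2i(X)
E
python3 -c "
from hm import *
np.set_printoptions(precision=2,suppress=True)
im={'scene':cv2.imread('pics/s4raw.png'),'top':cv2.imread('pics/t4raw.png')}
for n,(u,v) in (('scene',(340,160)),('top',(230,225))): print(im[n].max(2)[v-14:v+15:2,u-14:u+16:2])
solve(im,i2w(np.array([-56,84,150.])))"
```

```text
[[175 177 181 166 137 111  98 122 173 180 176 174 173 178 182]
 [176 174 176 119  62  55  59  75 157 178 177 175 180 172 171]
 [177 175 173  92  42  57  58  62 137 180 173 169 174 165 163]
 [178 177 172 128  51  53  54  53 106 170 162 169 181 170 149]
 [172 167 174 151  71  48  50  52  79 158 168 150 146 126  99]
 [171 167 173 164  96  53  53  51  59 124 126  99 117 101  90]
 [169 176 175 175 125  48  43  52  55  87 150 140  95  82  83]
 [172 173 168 173 138  57  50  58  50  84 164 155  80  79  84]
 [171 170 174 164 145  89  46  52  53  58 141 156  96  93  82]
 [174 175 176 133 105  98  55  57  50  47 109 160 147 154 119]
 [172 174 170 112  81  79  48  49  50  53  76 150 157 131  78]
 [172 172 156 102  81  86  56  43  50  52  86 154 123  85 100]
 [172 152  99  69  72  88  71  61  63  85 130 148 143 152 158]
 [159 157  83  59  72  86  78  68  73 115 146 141 146 157 146]
 [162 150  81  62  84  98  96  92  82 102 101  95  93 102  93]]
[[ 46  44  79 101 119 120 106  90 133 153 153 146  74  76  69]
 [ 97  85  62  38  62 112 121 106  60 113 153 154 145  86  76]
 [ 94  95  95  58  34  57  6
[... 464 characters left out ...]
64 127  77]
 [ 57  49  45  49  43  15  16  16  13  48  55  61  69  87 112]
 [ 42  42  49  69  81  69  30  31  46  64  44  56  75  87 118]
 [109  80  68  86  86  86 123 115  92  58  40  46  54  82 118]
 [138 132  69  86 111 120 119 123 105  43  47  46  58 105 121]
 [130 131  68  85 120 124 129 112  77  78  90  88 113 104  90]]
scene n 1 bbox [338 158   1   1   1] mean [338. 158.] dir [1. 0.] size 1.0 1.0 gray [43. 43. 43.]
top n 184 bbox [222 213  14  21 184] mean [229.49 223.48] dir [0.02 1.  ] size 21.87156105041504 13.368332862854004 gray [ 8.   15.   38.85]
centroid idx [-57.11  83.69 147.12] miss [np.float64(2.3587983397149204), np.float64(2.358798339715013)] axis idx [ 0.56 -0.24  0.79]
```

```bash
sed -i "s/    th=45/    th=66 if n=='scene' else 32/; s/g=img.max(2).astype(int)/g=(cv2.medianBlur(img,3) if n=='scene' else img).max(2).astype(int)/" hm.py
python3 -c "
from hm import *
np.set_printoptions(precision=2,suppress=True)
im={'scene':cv2.imread('pics/s4raw.png'),'top':cv2.imread('pics/t4raw.png')}
solve(im,i2w(np.array([-56,84,150.])))
a=np.radians(35)
for ph in (275,285,292,300,310):
  p=np.radians(ph);e=np.array([np.cos(a)*np.cos(p),np.sin(p),np.sin(a)*np.cos(p)]);ax=np.array([-np.sin(a),0,np.cos(a)])
  C=np.array([-50,135,105.])
  q=C+55*e+39*ax; print(ph,q,proj('scene',i2w(q)),proj('top',i2w(q)))
"
```

```text
scene n 177 bbox [333 147  13  26 177] mean [339.31 159.15] dir [0.27 0.96] size 26.194835662841797 8.787494659423828 gray [49. 52. 62.]
top n 159 bbox [225 215  10  19 159] mean [229.63 224.01] dir [-0.13  0.99] size 19.0 10.0 gray [ 7.9 13.  28. ]
centroid idx [-56.98  86.19 140.24] miss [np.float64(0.6723536845047806), np.float64(0.6723536845047807)] axis idx [-0.56  0.03  0.83]
275 [-68.44  80.21 139.7 ] [334.66 157.26] [233.15 228.05]
285 [-60.71  81.87 145.11] [337.38 157.7 ] [231.53 225.07]
292 [-55.49  84.   148.76] [339.56 157.79] [230.03 223.13]
300 [-49.84  87.37 152.72] [342.29 157.69] [227.98 221.11]
310 [-43.41  92.87 157.22] [345.98 157.25] [224.98 218.94]
```

```bash
echo '0,5,0,-20,0 | 0,0,0,-30,0 | 0.7,0,0,-30,0 | 0.7,0,0,0,0 | 0.7,0,0,0,0 | 0.7,0,0,0,0' > mv.in && python3 nudge.py mv.in
python3 -c "
from hm import *
np.set_printoptions(precision=2,suppress=True)
a=manip.grab_frame('scene')[:,:,::-1].copy();cv2.imwrite('pics/s6.png',a)
axis('scene',a,i2w(np.array([-57,86,140.])))
print(a.max(2)[140:176:2,326:356:2])
st((-63,86,131))"
```

```text
clock: 12.83
tool_pos: [499.7, 46.7, 222.9]
eef_rot: [0.348, -3.121, -0.0]
contact_force: [0.1, -0.1, -0.3]
width: 0.565
gripper_force: 0.0
scene n 218 bbox [332 147  13  28 218] mean [338.22 159.76] dir [0.21 0.98] size 28.45899200439453 10.890151023864746 gray [39.   42.   63.15]
[[137 150 159 155 154 158 159 157 159 157 158 159 161 157 164]
 [135 139 153 157 158 156 161 156 156 160 158 158 160 156 161]
 [140 138 145 159 161 151 152 161 160 158 160 162 157 156 157]
 [137 137 143 138 107  79  86 141 163 160 158 158 158 160 163]
 [139 143 116  54  41  35  42 115 155 162 158 158 160 158 155]
 [151 143 110  45  39  37  36  80 151 163 160 151 153 155 151]
 [154 148 130  64  40  45  41  61 134 149 135 138 157 159 136]
 [155 154 148  86  42  42  43  41  85  93 103 112 112 111  99]
 [152 154 159 114  41  40  46  39  63  81  83  88  85  77  69]
 [136 156 159 141  67  37  40  42  47  80 132 143  84  66  65]
 [105 149 158 156  87  37  44  45  46 111 164 143  70  65  63]
 [ 98 123 152 145  82  38  46  47  38  90 155 144  80  73  58]
 [102 104 127 123  66  39  40  42  40  62 134 147 126 123  81]
 [102  97 105  86  67  53  39  40  46  42 107 132 124  96  64]
 [103 101  96  76  68  58  41  45  40  51 109 122  89  66  85]
 [ 97  83  67  61  70  77  52  45  56  89 116 115 116 122 133]
 [ 82  81  57  51  63  74  63  56  80 110 114 114 128 123 112]
 [ 99  94  58  52  63  67  68  61  78  90  81  85  88  84  75]]
t 12.88 tcp idx [-71.7  86.2 222.3] yaw err of tool y -0.0013 F idx [-0.3  0.4 -0.5] w 0.651 g 0.0
to (-63, 86, 131) tool d [-8.9 -0.2 91.3]
```

```bash
echo '0.7,-8,0,20,0 | 0.7,0,0,20,0 | 0.7,0,0,15,0 | 0.7,0,0,15,0 | 0.7,0,0,11,0 | 0.7,0,0,10,0 | 0.7,0,0,0,0 | 0.7,0,0,0,0' > mv.in && python3 nudge.py mv.in 30;  python3 -c "
from h import *
st((-64,86,131))"; echo '0.5,0,0,0,0 | 0.4,0,0,0,0 | 0.3,0,0,0,0 | 0.2,0,0,0,0 | 0.15,0,0,0,0 | 0.1,0,0,0,0 | 0.1,0,0,0,0 | 0.1,0,0,0,0' > mv.in && python3 nudge.py mv.in 30
python3 -c "
from h import *
st((-65,85,131))"
```

```text
clock: 13.55
tool_pos: [507.0, 48.4, 131.3]
eef_rot: [0.348, -3.119, -0.001]
contact_force: [-0.6, 1.1, 0.4]
width: 0.7
gripper_force: 0.0
t 13.55 tcp idx [-63.7  86.1 131.3] yaw err of tool y -0.0013 F idx [-0.4  1.2  0.4] w 0.700 g 0.0
to (-64, 86, 131) tool d [ 0.3 -0.1  0.3]
clock: 14.22
tool_pos: [509.1, 47.3, 133.6]
eef_rot: [-0.348, 3.12, -0.003]
contact_force: [-0.7, -4.9, 5.9]
width: 0.219
gripper_force: 28.5
t 14.22 tcp idx [-61.9  84.5 133.6] yaw err of tool y -0.0011 F idx [-1.8 -4.6  5.9] w 0.219 g 28.5
to (-65, 85, 131) tool d [3.2 0.5 2.6]
```

```bash
echo '0.1,0,-1.5,0,0 | 0,0,0,0,0 | 0,0,0,0,0' > mv.in && python3 nudge.py mv.in 35; python3 -c "
from h import *
st()"; echo '0,11.4,-3.6,8.0,0 | 0,11.7,0.1,8.2,0 | 0,11.4,3.9,7.9,0 | 0,10.1,7.3,7.1,0' > mv.in && python3 nudge.py mv.in ; python3 -c "
from h import *
st()"
```

```text
clock: 14.47
tool_pos: [508.7, 47.0, 133.3]
eef_rot: [-0.348, 3.121, 0.0]
contact_force: [-0.6, -1.1, 6.1]
width: 0.217
gripper_force: 32.9
t 14.47 tcp idx [-62.3  84.3 133.3] yaw err of tool y -0.0016 F idx [-0.9 -1.   6.1] w 0.217 g 32.9
clock: 14.8
tool_pos: [465.1, 50.0, 103.4]
eef_rot: [-0.339, 3.116, 0.016]
contact_force: [0.8, 19.1, 28.4]
width: 0.219
gripper_force: 38.4
t 14.80 tcp idx [-104.3   96.9  103.4] yaw err of tool y -0.0066 F idx [ 5.  18.4 28.4] w 0.219 g 38.4
```

```bash
echo '0,0,2,-2,0 | 0,0,2,-1,0 | 0,0,0,0,0' > mv.in && python3 nudge.py mv.in ; python3 -c "
from h import *
st()"
```

```text
clock: 15.05
tool_pos: [464.6, 51.0, 104.2]
eef_rot: [-0.346, 3.117, 0.005]
contact_force: [5.6, 5.0, -7.6]
width: 0.216
gripper_force: 33.9
t 15.05 tcp idx [-104.5   98.   104.2] yaw err of tool y -0.0022 F idx [ 6.6  3.6 -7.6] w 0.216 g 33.9
```

```bash
cat > rows.py <<'E'
import numpy as np,sys
p0,st,n=map(float,sys.argv[1:4]);ph=np.radians(p0-st*np.arange(int(n)+1));a=np.radians(35)
e=55*np.c_[-np.cos(a)*np.cos(ph),np.sin(ph),-np.sin(a)*np.cos(ph)]
d=np.diff(np.round(e-e[0],1),axis=0)
for i in range(0,int(n),8): print(';'.join('0 %.1f %.1f %.1f 0'%tuple(r) for r in d[i:i+8]))
E
python3 rows.py 226 15 24
```

```text
0 7.3 11.2 5.1 0;0 4.7 13.2 3.3 0;0 1.7 14.2 1.2 0;0 -1.3 14.3 -0.9 0;0 -4.3 13.3 -3.0 0;0 -7.0 11.6 -4.9 0;0 -9.2 8.9 -6.5 0;0 -10.8 5.7 -7.5 0
0 -11.6 2.2 -8.2 0;0 -11.7 -1.7 -8.1 0;0 -10.9 -5.2 -7.7 0;0 -9.5 -8.6 -6.6 0;0 -7.3 -11.2 -5.2 0;0 -4.7 -13.2 -3.2 0;0 -1.7 -14.2 -1.3 0;0 1.3 -14.2 1.0 0
0 4.3 -13.4 3.0 0;0 7.0 -11.5 4.9 0;0 9.2 -9.0 6.4 0;0 10.8 -5.7 7.6 0;0 11.6 -2.1 8.1 0;0 11.7 1.6 8.2 0;0 10.9 5.3 7.7 0;0 9.5 8.5 6.6 0
```

```bash
echo '0,7,11,5,0 | 0,5,13,3,0 | 0,2,14,1,0 | 0,-1,14.5,-1,0' > mv.in && python3 nudge.py mv.in >/dev/null; python3 -c "
from h import *
st()"; echo '0,-4.5,13.5,-3,0 | 0,-7,11.5,-5,0 | 0,-9,9,-6.5,0 | 0,-11,5.5,-7.5,0' > mv.in && python3 nudge.py mv.in>/dev/null ; python3 -c "
from h import *
st()"; echo '0,0,0,0,0 | 0,0,0,0,0' > mv.in && python3 nudge.py mv.in>/dev/null ; python3 -c "
from h import *
st()"
```

```text
t 15.38 tcp idx [-117.1  148.8   95.4] yaw err of tool y -0.0023 F idx [ 10.8  -3.  -17.2] w 0.214 g 33.4
t 15.72 tcp idx [-86.6 190.1 116.7] yaw err of tool y -0.0016 F idx [  9.3  -0.5 -18.2] w 0.211 g 33.1
t 15.88 tcp idx [-84.  190.7 118.2] yaw err of tool y -0.0021 F idx [  9.5   4.8 -10.9] w 0.212 g 34.6
```

```bash
echo '0,-12,2,-7,0 | 0,-12,-2,-7,0 | 0,-11,-5,-7.5,0 | 0,-9.5,-8.5,-6.5,0 | 0,-7.5,-11,-5,0 | 0,-4.5,-13.5,-3,0 | 0,-2,-14,-1.5,0 | 0,1.5,-14.5,1,0' > mv.in && python3 nudge.py mv.in>/dev/null;  python3 -c "
from h import *
st()";echo '0,4.5,-13.5,3,0 | 0,7,-11.5,5,0 | 0,9,-9,6.5,0 | 0,11,-5.5,7.5,0 | 0,11.5,-2,8,0 | 0,11.5,1.5,8,0 | 0,11,5.5,7.5,0 | 0,9.5,8.5,6.5,0' > mv.in && python3 nudge.py mv.in >/dev/null;echo '0,0,0,0,0 | 0,0,0,0,0' > mv.in && python3 nudge.py mv.in>/dev/null; python3 -c "
from h import *
st()"
```

```text
t 16.55 tcp idx [-30.9 120.4 155.2] yaw err of tool y -0.0014 F idx [ 0.7 -0.6 -0.3] w 0.001 g 0.0
t 17.38 tcp idx [-108.4   95.7  102.3] yaw err of tool y -0.0011 F idx [ 0.9 -0.4 -0.2] w -0.002 g 0.0
```

The handle slipped out during the second half of the turn. I'll clear the hand and measure where the handle is.

```bash
echo '0,4,0,-5,0 | 0,4,0,-30,0 | 0,0,0,-40,0 | 0,0,-10,-40,0 | 0.7,0,-35,-40,0 | 0.7,0,-40,0,0 | 0.7,0,-40,0,0 | 0.7,0,-40,0,0' > mv.in && python3 nudge.py mv.in>/dev/null;echo '0.7,-10,-40,0,0 | 0.7,-10,-40,0,0 | 0.7,0,-40,0,0' > mv.in && python3 nudge.py mv.in>/dev/null
python3 -c "
from hm import *
import cv2
st()
a=manip.grab_frame('scene')[:,:,::-1].copy();b=manip.grab_frame('top')[:,:,::-1].copy()
cv2.imwrite('pics/s7.png',a);cv2.imwrite('pics/t7.png',b)
f=lambda a:cv2.convertScaleAbs(cv2.resize(a,(400,400),interpolation=cv2.INTER_CUBIC),alpha=1.6,beta=15)
cv2.imwrite('pics/g7.png',np.hstack([f(a[120:200,300:380]),f(b[180:260,180:260])]))"
```

```text
t 18.30 tcp idx [ -93.4 -185.   250.4] yaw err of tool y -0.0011 F idx [0.4 0.1 0.2] w 0.693 g 0.0
```

View pics/g7.png

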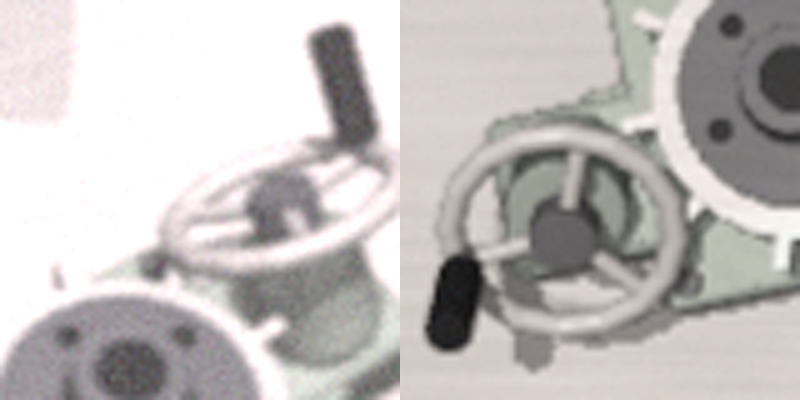

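The scene half shows the handle from (330,35) to (358,140), and the top half from (462,258) to (447,340). The crank is at about 100°, so the handle slipped right after my last check. The rim centre in the top half is about (565,230).

```bash
python3 -c "
from hm import *
np.set_printoptions(precision=2,suppress=True)
im={'scene':cv2.imread('pics/s7.png'),'top':cv2.imread('pics/t7.png')}
X=solve(im,i2w(np.array([-70,188,130.])))
a=np.radians(35);xp=np.array([np.cos(a),0,np.sin(a)]);ax=np.array([-np.sin(a),0,np.cos(a)])
C=np.array([-50,137.6,105]);r=X-C;print('h',r@ax,'xp',r@xp,'yp',r[1],'phi',np.degrees(np.arctan2(r[1],r@xp)))
p=np.arctan2(r[1],r@xp);g=np.array([-75.5,137.6,120.6])+55*(np.cos(p)*xp+[0,np.sin(p),0]);print('tcp',g)
st((g[0],g[1],240),g)"
```

```text
scene n 159 bbox [363 126  12  24 159] mean [368.44 137.23] dir [0.25 0.97] size 24.768268585205078 7.8410515785217285 gray [48. 50. 60.]
top n 146 bbox [185 231  12  19 146] mean [190.55 240.05] dir [-0.23  0.97] size 9.48874568939209 19.675243377685547 gray [ 5.   10.5  23.75]
centroid idx [-74.5  193.61 129.03] miss [np.float64(0.4600290369508511), np.float64(0.46002903695072894)] axis idx [-0.52 -0.02  0.86]
h 33.7346085341391 xp -6.289528450585603 yp 56.005178189950215 phi 96.40761899414498
tcp [-80.53 192.26 117.08]
t 18.40 tcp idx [ -94.4 -189.3  249.6] yaw err of tool y -0.0064 F idx [ 0.9  1.3 -0.2] w 0.701 g 0.0
to (np.float64(-80.52800386192915), np.float64(192.25641981921885), 240) tool d [-11.4 381.7   7.8]
to [-80.5 192.3 117.1] tool d [-11.2 382.3 130.7]
```

```bash
echo '0.7,0,38,0,0 | 0.7,0,38,0,0 | 0.7,0,38,0,0 | 0.7,0,38,0,0 | 0.7,0,38,0,0 | 0.7,0,38,0,0 | 0.7,0,38,0,0 | 0.7,0,38,0,0' > mv.in && python3 nudge.py mv.in>/dev/null; echo '0.7,-6,38,0,0 | 0.7,-6,38,0,0 | 0.7,0,0,25,0 | 0.7,0,0,25,0 | 0.7,0,0,0,0 | 0.7,0,0,0,0 | 0.7,0,0,0,0' > mv.in && python3 nudge.py mv.in>/dev/null
python3 -c "
from h import *
st((-80.5,192.5,117))"
```

```text
t 19.65 tcp idx [-81.9 197.9 200.5] yaw err of tool y -0.0017 F idx [ 0.5  0.9 -0.3] w 0.704 g 0.0
to (-80.5, 192.5, 117) tool d [-1.2 -5.4 83.5]
```

```bash
echo '0.7,-1,-5,20,0 | 0.7,0,0,20,0 | 0.7,0,0,20,0 | 0.7,0,0,12,0 | 0.7,0,0,11,0 | 0.7,0,0,0,0 | 0.7,0,0,0,0' > mv.in && python3 nudge.py mv.in 60 >/dev/null;  python3 -c "
from h import *
st()"; echo '0.5,0,0,0,0 | 0.4,0,0,0,0 | 0.3,0,0,0,0 | 0.2,0,0,0,0 | 0.1,0,0,0,0 | 0,0,0,0,0 | 0,0,0,0,0 | 0,0,0,0,0' > mv.in && python3 nudge.py mv.in 60 >/dev/null
python3 -c "
from h import *
st()"; python3 rows.py 95 15 24
```

```text
t 20.23 tcp idx [-80.6 192.5 117.3] yaw err of tool y -0.0026 F idx [-0.4  0.7  0.6] w 0.700 g 0.0
t 20.90 tcp idx [-81.4 192.4 117.2] yaw err of tool y -0.0008 F idx [-1.8 -2.6  5.3] w 0.242 g 58.5
0 -11.8 -0.6 -8.2 0;0 -11.2 -4.3 -7.9 0;0 -9.9 -7.8 -6.9 0;0 -7.9 -10.5 -5.6 0;0 -5.5 -12.8 -3.8 0;0 -2.5 -14.0 -1.8 0;0 0.5 -14.3 0.4 0;0 3.5 -13.7 2.5 0
0 6.4 -12.1 4.4 0;0 8.6 -9.7 6.1 0;0 10.5 -6.7 7.3 0;0 11.4 -3.1 8.0 0;0 11.8 0.6 8.2 0;0 11.2 4.4 7.9 0;0 9.9 7.7 6.9 0;0 8.0 10.6 5.6 0
0 5.4 12.7 3.8 0;0 2.6 14.0 1.8 0;0 -0.6 14.4 -0.4 0;0 -3.5 13.7 -2.5 0;0 -6.3 12.1 -4.4 0;0 -8.7 9.7 -6.1 0;0 -10.4 6.6 -7.3 0;0 -11.5 3.1 -8.0 0
```

```bash
echo '0,-12,-0.5,-8,0 | 0,-11,-4.5,-8,0 | 0,-10,-7.5,-7,0 | 0,-8,-10.5,-5.5,0 | 0,0,0,0,0' > mv.in && python3 nudge.py mv.in >/dev/null;  python3 -c "
from h import *
st()"
```

```text
t 21.32 tcp idx [-39.9 168.5 146.3] yaw err of tool y -0.0014 F idx [-3.7 -1.   9.6] w 0.242 g 61.8
```

```bash
echo '0,-5.5,-13,-4,0 | 0,-2.5,-14,-2,0 | 0,0.5,-14,0.5,0 | 0,3.5,-14,2.5,0 | 0,0,0,0,0' > mv.in && python3 nudge.py mv.in >/dev/null;  python3 -c "
from h import *
st()"
```

```text
t 21.73 tcp idx [-37.4 112.3 148.5] yaw err of tool y -0.0020 F idx [-3.3 -3.2  6.2] w 0.247 g 61.7
```

```bash
sleep 1; echo '0,6.5,-12,4.5,0 | 0,8.5,-9.5,6,0 | 0,10.5,-6.5,7.5,0 | 0,11.5,-3,8,0 | 0,0,0,0,0' > mv.in && python3 nudge.py mv.in >/dev/null;  python3 -c "
from h import *
st()"
```

```text
t 22.15 tcp idx [-77.2  82.8 120.9] yaw err of tool y -0.0016 F idx [-5.1 -3.9  1.8] w 0.241 g 61.2
```

```bash
echo '0,12,0.5,8,0 | 0,11,4.5,8,0 | 0,10,7.5,7,0 | 0,8,10.5,5.5,0' > mv.in && python3 nudge.py mv.in >/dev/null; echo '0,5.5,13,4,0 | 0,2.5,14,2,0 | 0,-0.5,14.5,-0.5,0 | 0,-3.5,14,-2.5,0 | 0,0,0,0,0' > mv.in && python3 nudge.py mv.in >/dev/null;  python3 -c "
from h import *
st()";echo '0,-6.5,12,-4.5,0 | 0,-8.5,9.5,-6,0 | 0,-10.5,6.5,-7.5,0 | 0,-11.5,3,-8,0 | 0,0,0,0,0' > mv.in && python3 nudge.py mv.in >/dev/null;  python3 -c "
from h import *
st()"
```

```text
t 22.90 tcp idx [-116.6  164.2   92.5] yaw err of tool y -0.0000 F idx [-4.4  0.2 12.4] w 0.247 g 62.5
t 23.32 tcp idx [-79.1 192.7 118.6] yaw err of tool y 0.0004 F idx [-4.4 -5.5 10.6] w 0.247 g 62.3
```

```bash
echo '0,-12,-0.5,-8,0 | 0,-11,-4.5,-8,0 | 0,-10,-7.5,-7,0 | 0,-8,-10.5,-5.5,0' > mv.in && python3 nudge.py mv.in >/dev/null; echo '0,-5.5,-13,-4,0 | 0,-2.5,-14,-2,0 | 0,0.5,-14.5,0.5,0 | 0,3.5,-14,2.5,0 | 0,0,0,0,0' > mv.in && python3 nudge.py mv.in >/dev/null;  python3 -c "
from h import *
st()"; echo '0,6.5,-12,4.5,0 | 0,8.5,-9.5,6,0 | 0,10.5,-6.5,7.5,0 | 0,11.5,-3,8,0 | 0,0,0,0,0' > mv.in && python3 nudge.py mv.in >/dev/null;  python3 -c "
from h import *
st()"
```

```text
t 24.07 tcp idx [-37.3 112.6 148.5] yaw err of tool y -0.0021 F idx [-4.4 -3.2  7.1] w 0.242 g 61.9
t 24.48 tcp idx [-76.9  82.7 121.1] yaw err of tool y -0.0014 F idx [-4.7 -4.   2.2] w 0.246 g 61.3
```

```bash
sleep 4; echo '0,12,0.5,8,0 | 0,11,4.5,8,0 | 0,10,7.5,7,0 | 0,8,10.5,5.5,0' > mv.in && python3 nudge.py mv.in >/dev/null; echo '0,5.5,13,4,0 | 0,2.5,14,2,0 | 0,-0.5,14.5,-0.5,0 | 0,-3.5,14,-2.5,0 | 0,0,0,0,0' > mv.in && python3 nudge.py mv.in >/dev/null;  python3 -c "
from h import *
st()";echo '0,-6.5,12,-4.5,0 | 0,-8.5,9.5,-6,0 | 0,-10.5,6.5,-7.5,0 | 0,-11.5,3,-8,0 | 0,0,0,0,0' > mv.in && python3 nudge.py mv.in >/dev/null;  python3 -c "
from h import *
st()"
```

```text
t 25.23 tcp idx [-116.6  164.1   92.5] yaw err of tool y -0.0001 F idx [-4.   0.1 13.5] w 0.244 g 62.5
t 25.65 tcp idx [-79.1 192.7 118.6] yaw err of tool y 0.0003 F idx [-4.3 -3.9 10.1] w 0.245 g 62.4
```

```bash
echo '0,-12,-0.5,-8,0 | 0,-11,-4.5,-8,0 | 0,-10,-7.5,-7,0 | 0,-8,-10.5,-5.5,0' > mv.in && python3 nudge.py mv.in >/dev/null; echo '0,-5.5,-13,-4,0 | 0,-2.5,-14,-2,0 | 0,0.5,-14.5,0.5,0 | 0,3.5,-14,2.5,0 | 0,6.5,-12,4.5,0 | 0,8.5,-9.5,6,0 | 0,10.5,-6.5,7.5,0 | 0,0,0,0,0' > mv.in && python3 nudge.py mv.in >/dev/null;echo '0,6.5,-12,4.5,0 | 0,8.5,-9.5,6,0 | 0,10.5,-6.5,7.5,0 | 0,0,0,0,0 | 0,0,0,0,0' > mv.in && python3 nudge.py mv.in >/dev/null; python3 -c "
from hm import *
st()
axis('scene',manip.grab_frame('scene')[:,:,::-1].copy(),i2w(np.array([-57,86,140.])))"
```

```text
t 27.07 tcp idx [-88.5  82.6 112.7] yaw err of tool y -0.0133 F idx [ 3.3 68.7 19.8] w 0.243 g 64.4
scene n 10458 bbox [  209     0   168   175 10458] mean [294.4  61.6] dir [0.8 0.6] size 175.0 168.0 gray [33. 43. 62.]
```

I sent the last three rows twice, so I'll back them out.

```bash
echo '0,-6.5,12,-4.5,0 | 0,-8.5,9.5,-6,0 | 0,-10.5,6.5,-7.5,0 | 0,0,0,0,0 | 0,0,0,0,0' > mv.in && python3 nudge.py mv.in >/dev/null; python3 -c "
from h import *
st()"
```

```text
t 27.53 tcp idx [-61.   86.4 132. ] yaw err of tool y 0.0005 F idx [-4.5 -2.5 11.4] w 0.246 g 63.3
```

```bash
echo '0.2,0,0,0,0 | 0.4,0,0,0,0 | 0.6,0,0,0,0 | 0.7,0,0,0,0 | 0.7,0,0,0,0 | 0.7,0,0,0,0 | 0.7,0,0,-20,0 | 0.7,0,0,-30,0' > mv.in && python3 nudge.py mv.in >/dev/null;echo '0.7,0,0,-35,0 | 0.7,0,0,-35,0 | 0.7,0,-38,0,0 | 0.7,0,-38,0,0 | 0.7,0,-38,0,0 | 0.7,0,-38,0,0 | 0.7,0,-38,0,0 | 0.7,0,-38,0,0' > mv.in && python3 nudge.py mv.in >/dev/null;echo '0.7,0,-38,0,0 | 0.7,0,-38,0,0 | 0.7,0,0,0,0 | 0.7,0,0,0,0 | 0.7,0,0,0,0' > mv.in && python3 nudge.py mv.in >/dev/null; python3 -c "
from hm import *
st()
f={n:manip.grab_frame(n)[:,:,::-1].copy() for n in('scene','top')}
X=solve(f,i2w(np.array([-57,86,140.])))
Y=solve({'scene':cv2.imread('pics/s4raw.png'),'top':cv2.imread('pics/t4raw.png')},i2w(np.array([-57,86,140.])))
print(X-Y,np.linalg.norm(X-Y))
d=cv2.absdiff(f['scene'],cv2.imread('pics/s4raw.png')).max(2)[205:290,230:320];print('carriage diff',(d>45).sum())"
```

```text
t 29.28 tcp idx [ -63.  -216.6  248.9] yaw err of tool y -0.0022 F idx [0.4 0.7 0.2] w 0.696 g 0.0
scene n 183 bbox [334 147  13  25 183] mean [340.2 158.9] dir [0.3 1. ] size 25.4626522064209 9.029315948486328 gray [46. 50. 61.]
top n 155 bbox [225 214  10  19 155] mean [229.2 223.1] dir [-0.1  1. ] size 19.0 10.0 gray [ 7.  12.  25.9]
centroid idx [-54.7  86.5 143.4] miss [np.float64(0.4984821415699789), np.float64(0.4984821415700492)] axis idx [-0.5 -0.   0.9]
scene n 177 bbox [333 147  13  26 177] mean [339.3 159.1] dir [0.3 1. ] size 26.194835662841797 8.787494659423828 gray [49. 52. 62.]
top n 159 bbox [225 215  10  19 159] mean [229.6 224. ] dir [-0.1  1. ] size 19.0 10.0 gray [ 7.9 13.  28. ]
centroid idx [-57.   86.2 140.2] miss [np.float64(0.6723536845047806), np.float64(0.6723536845047807)] axis idx [-0.6  0.   0.8]
[2.2 0.3 3.2] 3.9022017572854812
carriage diff 158
```

```bash
python3 -c "
from workcell import manip
print(manip.job_done())"
```

```text
the job is handed in; nothing more can be done
None
```

I handed the job in: the lock carriage is out at its stop with the trigger released, and the handwheel has been cranked three turns clockwise. The handle measures about 4 mm from where it began. It slipped once mid-turn, and a repeated move pushed it past the end point until I backed it out. The interface gave no verdict.

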